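# Clamp the bread-slicing guide to the bakery counter

### The arm

A 6-joint arm with a two-finger parallel gripper is mounted at the origin on the work surface. World frame = base frame: x ahead of the robot, y to its left, z up, the work surface at z = 0. Lengths are in mm, angles in rad, forces in N, time in s.
With the tool pointing down it reaches from about 300 to 775 mm from the base axis. Payload 14.6 kg.
Tool frame: the origin (TCP) lies at the very end of the fingers, on their centre line; the grasp point (between the pads) lies 19 mm behind it; z points along the fingers, y is the line along which they close (so a half turn about z gives the same grasp; the last joint's range is limited). The gripper opens to 94 mm and grips with 3 to 60 N. Pads are 16 mm wide; open, the fingers measure 119 mm over their backs; the gripper's body (75 mm by 177 mm) begins 78 mm behind the grasp point.
Start: joints at [1.278, 0.3, 1.521, -0, 1.321, -0.067], TCP at [123.135, 536.029, 205.446] pointing down, gripper open.
Joint ranges: [-3.03, 3.03], [-0.79, 2.21], [0.23, 2.52], [-1.04, 4.18], [0, 3.07], [-2.55, 2.55]. Speed limits (rad/s): [2.22, 2.22, 2.57, 3.14, 3.14, 3.14].

### API

Orientations are given as [roll, pitch, yaw] about the fixed x, y, z axes, in that order (R = Rz(yaw) Ry(pitch) Rx(roll)).
In Python, from cell import manip, optics gives the robot as it stands.
- The arm moves only by the shell command python3 -m crank 'ROWS' [FORCE]. ROWS is JSON, a list of rows, each a list of 7 numbers: the opening in per cent of the stroke, from 0 (shut) to 100 (fully open), then the shift along the tool's x, y, z in mm, then the turn, a rotation vector about the tool's x, y, z in rad. A call has 1 to 10 rows; each row is the pose to reach, as a shift and turn from the pose commanded when the call began, along the tool's axes at that moment; what a row does not reach only later rows make up. A row lasts 1/10 s, in which the tool goes at most 50 mm and 8.59 degrees, less where a joint would pass 70% of its speed; a pose out of reach is approached as far as the arm can. A call with a gripper value outside its range is refused whole. The fingers move at their own pace and stop on an object; FORCE is the grip in N (left out, the last holds). Time passes only in rows, so rows that repeat a pose let the fingers close. It gives the time, the measured TCP pose, the force, the opening and the grip force at its end, in the units of the state.
- manip.read_state(): the state, without advancing time (a new reading comes with each control period).
- optics.camera(name): name is "scene" or "top" or "wrist"; returns (picture, depth): 400x640x3 uint8, red, green, blue; 400x640 float32, mm along the optical axis (not along the pixel's ray), 0 where there is no reading.
- optics.calibration(name): a dict with "camera_matrix" (3x3 intrinsics, pixels), "R" (3x3) and "t" (3): a world point X has camera coordinates R X + t. Camera axes: x right, y down, z forward; pixel columns grow to the right and rows downward; lengths in mm; the calibration is good to about 2 mm. A picture is of the moment at which its call begins: read the wrist's pose just before it. calibration takes no time and is no camera call; for the wrist camera it gives the pose at the moment of the call.
- manip.sign_off(): hands the job in; it is judged then, once.
The state is a dict: "clock": time; "joints": joint angles; "qd": joint speeds; "effort": joint torques, N m; "eef_pos": TCP position; "eef_rot": TCP orientation; "wrist_force": force on the tool from outside, world axes, zero at the start; "moment": the same for the moment, N m; "finger_gap": finger opening in mm; "finger_force": force on a finger pad.
Only numpy, scipy, OpenCV 4.12 (cv2) and the standard library are available. Lean on these libraries where they do the work, as an engineer would, in place of code of your own. Each camera call takes 0.05 s, during which the arm holds its last target. There are 200 camera calls.

### The job

The slicing guide has to be fixed to the counter before bread is cut in it. Slide it, ledge first, under the foot of the hold-down clamp until it sits fully home and square against the steel stop (gently, do not ram it), then crank the clamp down on the ledge until the brass force tab pops out of the hub, and stop right there: cranking on by more than about an eighth of a turn is too tight for the beech, and the tab then jumps out a second step. Let go and leave the other things on the counter where they are.

Things in the scene. Friction and masses are not known exactly. Their poses are not given: they have to be found in the camera images.
- clamp: Dark cast-iron hold-down clamp bolted to the counter. Origin on the counter right under the vertical spindle axis, z up. Throat open to its -x side; column at +x (x 79 to 121 mm, 120 mm high), base plate 92 mm wide to x = 154 mm. Arm 32 mm wide, 85 to 121 mm up; boss radius 22 mm, underside 80 mm up. Crank on the spindle's top, sprung foot below.
- fence: Steel stop bar across the clamp's throat, 120 mm wide (along clamp y), 30 mm high, fixed to the clamp and sharing its origin and axes; the face the ledge must touch is the plane x = +42 mm of the clamp's frame.
- foot: Round foot of the clamp, 32 mm across, on a stiff spring cartridge; origin at the centre of its underside, on the spindle axis. At the start it hangs 3.5 to 8.5 mm above the level of the ledge's top (16 mm over the counter), so the ledge passes under it.
- crank (a joint): Crank angle (rad), grows clockwise seen from above, which lowers spindle, crank and foot by 6 mm a turn. 0 to 4.7 at the start, limit 28; at 0 the grip lies to the clamp's -x side of the axis. Turning drag about 0.16 N m in the air, rising by a third to three quarters as the foot presses; it stays where it is left. The tab comes out one to two and a half turns from the start.
- hub_top (a point): Centre of the flat top of the crank's hub, on the spindle axis (hub radius 22 mm, 26 mm high); about 172 to 176 mm above the counter at the start, sinking 6 mm a turn. The tab comes out here.
- grip_mid (a point): On the axis of the crank's upright black round hand grip, which revolves freely on its pin, 65 mm from the spindle axis; grip 24 mm diameter, 50 mm tall. This point: 20 mm below its top, 27 mm above the hub's top, 31 mm above the crank arm's end. Held from above, it can be led round full circles without turning the tool.
- tab (a joint): Brass force tab, 14 by 5 mm, in the still core in the middle of the hub's top: travel (m). 0: in, flush to 2 mm. At the set force it snaps out to 0.010 and stays; overloaded (about a sixth of a turn on) it jumps to 0.016 and stays. The set force was dialled in by the last user, anywhere from 45 to 125 N on the foot, and cannot be seen.
- guide: Loose bread-slicing guide of pale beech, 0.6 to 0.9 kg: base board 280 (x) by 140 (y) by 16 mm, origin at the centre of its underside. Two slotted side walls (12 mm thick, at the board's edges, tops 96 mm up) and an end wall on its -x 195 mm; the +x 85 mm are a bare ledge. Starts in front of the throat, ledge 55 to 130 mm short of the stop, to 20 mm aside, to 0.2 rad askew.
- ledge_end (a point): Middle of the ledge's end face, 8 mm above the counter when the guide stands on it (guide frame x = +140 mm, y = 0).
- guide_grip (a point): Middle of the top edge of the guide's end wall (guide frame x = -134 mm, y = 0, z = 76 mm). The end wall is 12 mm thick along guide x, 60 mm high over the board and 116 mm wide between the side walls; it can be pinched from above, one finger inside the channel.
- knife: Bystander: bread knife, 325 mm long, lying flat beside the guide on its far side. Origin under its middle.
- scraper: Bystander: bench scraper, steel blade 150 by 105 mm with a round wooden handle, lying flat at the right. Origin under its middle.
- shaker: Bystander: aluminium flour shaker, 66 mm across, 112 mm tall, next to the clamp. Origin under its middle.
- pastry_brush: Bystander: pastry brush, 200 mm long, lying between the clamp and the robot's left. Origin under its middle.
- boule: Bystander: round floury loaf, 180 mm across, on a board at the right. Origin under its middle.
- small_loaf: Bystander: oval floury loaf, 210 mm long, at the left. Origin under its middle.
- jar: Bystander: amber glass jar with a brass cap, 72 mm across, 105 mm tall, at the left. Origin under its middle.

How it is judged (in metres and radians):
On the way, in this order (a step that is already met when the one before it is completed fails the run):
1. the guide stands home and square against the stop, the foot not yet pressing on its ledge (x of ledge_end in the frame of clamp above 0.04 m and y of ledge_end in the frame of clamp between -0.045 and 0.045 m and angle between the x axis of guide and the x axis of clamp, either way round below 0.04 rad and angle between guide's own z axis and vertical below 0.04 rad and contact force between foot and guide below 2 N), for 0.2 s.
2. the clamp is cranked down on the ledge until the tab is out (value of joint tab above 0.008 m and contact force between foot and guide above 35 N), for 0.2 s.
At the end, for the whole second after the job is handed in: The ledge's end is against the stop (within 2 mm), the guide square to it within 0.04 rad, lying flat, no more than 45 mm off the clamp's middle; the tab stands out at its first step (over 8 mm), the foot presses on the ledge with 35 N or more; guide and crank at rest (all of step 2 and x of ledge_end in the frame of clamp above 0.04 m and y of ledge_end in the frame of clamp between -0.045 and 0.045 m and angle between the x axis of guide and the x axis of clamp, either way round below 0.04 rad and angle between guide's own z axis and vertical below 0.04 rad and linear speed of guide below 0.01 m/s and velocity of joint crank below 0.1 rad/s); the robot touches nothing.
It fails at once if the clamp is overtightened: the tab jumps to its second step (value of joint tab above 0.013 m).
It fails at once if the guide is rammed against the stop with more than 40 N (contact force between guide and fence above 40 N).
It fails at once if a bystander is shoved by more than 25 mm (distance of any of knife, scraper, shaker, pastry_brush, boule, small_loaf, jar from where it was at the start of the episode above 0.025 m).
It also fails if it takes over 72 s, if anything falls off the work surface, if the arm or the gripper's body presses on something with over 40 N, if the wrist force passes 120 N, or if a joint passes its speed limit or range.

## Working session

There is one attempt and no reset: what is moved stays moved. The work goes in short steps, Python scripts to look and compute and a shell command to move; the robot and the scene stay as the last step left them, time stands still between calls to the robot, and variables do not carry over. Pictures are saved under pics/ and viewed, at most 10 in all, crops included, and the job is handed in when it is done.

```bash
ls; mkdir -p pics
python3 - <<'E'
from cell import manip, optics
import cv2, numpy as np
print(manip.read_state())
for n in ("scene","top"):
    p,d=optics.camera(n); cv2.imwrite(f"pics/{n}0.png",p[:,:,::-1]); np.save(f"{n}0.npy",d)
    c=optics.calibration(n); print(n,c)
E
```

```text
pics
{'clock': 0.0, 'joints': array([ 1.27836319e+00,  3.00449706e-01,  1.52162459e+00,  2.95319431e-05,
        1.32068369e+00, -6.66027001e-02]), 'qd': array([ 0.00021919, -0.0010252 ,  0.00011929, -0.00171794,  0.00082388,
        0.00220617]), 'effort': array([ 9.79449615e-04, -5.31799829e+01, -3.52746570e+01,  7.09049148e-02,
        2.43029022e-02, -6.33859395e-05]), 'eef_pos': array([123.07062501, 535.77035314, 204.879657  ]), 'eef_rot': array([-3.14043180e+00, -1.06098455e-04,  2.91575483e+00]), 'wrist_force': array([ 0.23529866, -0.4395476 ,  0.48317794]), 'moment': array([ 0.01334134, -0.01162035,  0.02325443]), 'finger_force': 0.0, 'finger_gap': 94.0324926039068}
scene {'camera_matrix': array([[382.12785536,   0.        , 319.80637545],
       [  0.        , 382.12785536, 200.05822835],
       [  0.        ,   0.        ,   1.        ]]), 'R': array([[ 0.55527845,  0.83153721,  0.01455043],
       [ 0.68920806, -0.45030206, -0.56764452],
       [-0.46546545,  0.32522904, -0.82314518]]), 't': array([-244.00620607, -304.27150825, 1536.54402308])}
top {'camera_matrix': array([[488.01777013,   0.        , 326.93750744],
       [  0.        , 488.01777013, 204.04187948],
       [  0.        ,   0.        ,   1.        ]]), 'R': array([[ 0.02356723, -0.9997073 ,  0.00546801],
       [-0.99360968, -0.0240267 , -0.11028383],
       [ 0.11038293, -0.00283398, -0.99388509]]), 't': array([ -83.97437544,  539.2928277 , 1802.23381272])}
```

View pics/top0.png

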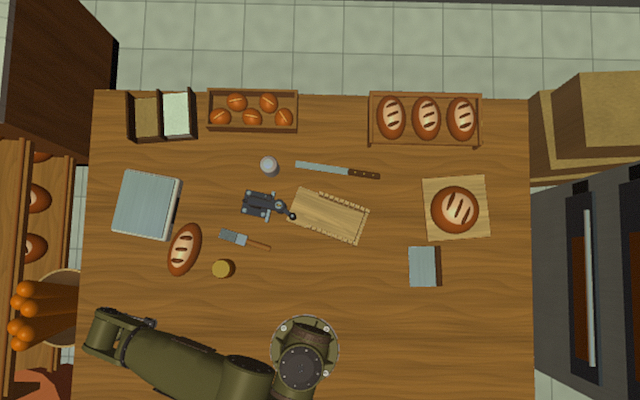

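View pics/scene0.png

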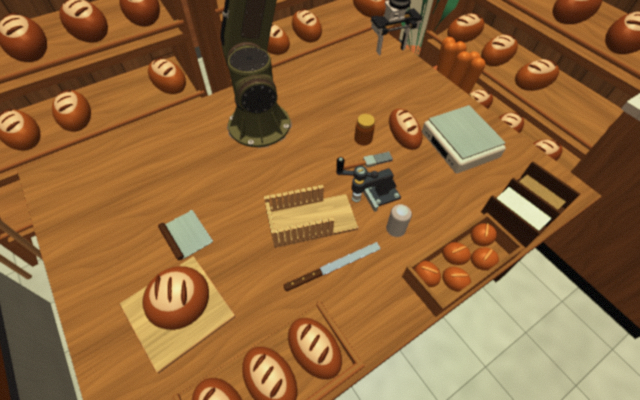

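The top view shows the clamp at about (265,205) with its throat facing right. The guide is at about (328,215), ledge to the left, with its end wall at about (360,225). The crank grip is near (292,215). Next I measure with depth.

```bash
cat > h.py <<'E'
from cell import manip, optics
import cv2, numpy as np
def cloud(d,c):
    K=c["camera_matrix"];v,u=np.mgrid[:d.shape[0],:d.shape[1]]
    P=np.stack([(u-K[0,2])/K[0,0]*d,(v-K[1,2])/K[1,1]*d,d],-1)
    W=(P-c["t"])@c["R"]; W[d<=0]=np.nan
    return W
def ray(u,v,z,c):
    K=c["camera_matrix"];o=-c["R"].T@c["t"];r=c["R"].T@np.array([(u-K[0,2])/K[0,0],(v-K[1,2])/K[1,1],1])
    return o+r*(z-o[2])/r[2]
def proj(X,c):
    p=c["camera_matrix"]@(c["R"]@np.asarray(X,float)+c["t"]);return p[:2]/p[2]
E
python3 - <<'E'
from h import *
c=optics.calibration("top");d=np.load("top0.npy");W=cloud(d,c);p=cv2.imread("pics/top0.png")
y0,y1,x0,x1=165,260,225,385
print("table z",np.nanmedian(W[240:255,300:380,2]))
cr=cv2.resize(p[y0:y1,x0:x1],None,fx=5,fy=5,interpolation=cv2.INTER_CUBIC)
cv2.imwrite("pics/crop_top.png",cr)
S=W[y0:y1,x0:x1]
for lo,hi in((8,25),(84,104),(110,128),(128,150),(165,182),(195,225)):
    m=(S[...,2]>lo)&(S[...,2]<hi); q=S[m][:,:2].astype(np.float32)
    if len(q)>3:
        r=cv2.minAreaRect(q); print(lo,hi,len(q),np.round(r[0]),np.round(r[1]),round(r[2],1),np.round(q.mean(0)))
E
```

```text
table z 0.7294195016474796
8 25 3710 [513.  14.] [358. 606.] 1.4 [517.  -6.]
84 104 394 [538.  -2.] [433. 173.] 70.5 [511. -61.]
110 128 255 [587. 133.] [142. 163.] 76.1 [543. 168.]
128 150 12 [519. 133.] [141.  23.] 70.8 [526. 149.]
165 182 182 [513.  90.] [128.  42.] 65.9 [520. 103.]
195 225 36 [477.  47.] [23. 22.] 46.9 [476.  46.]
```

View pics/crop_top.png

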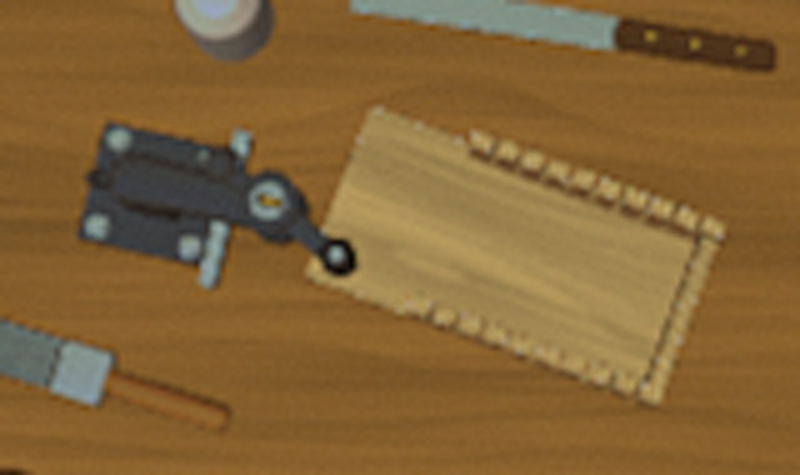

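Crop (×5): hub with brass tab at (270,199), grip at (338,257), steel stop ends at (242,135) and (208,283). Ledge corners are at (375,108) and (308,275), and the wall's outer corners at (722,232) and (658,402).

Run:
```python
from h import *
c=optics.calibration("top")
R=lambda u,v,z:ray(225+(u+.5)/5-.5,165+(v+.5)/5-.5,z,c)
hub=R(270,199,174);grip=R(338,257,221)
f1=R(242,135,30);f2=R(208,283,30)
l1=R(375,108,16);l2=R(308,275,16);w1=R(722,232,96);w2=R(658,402,96)
b=[R(*q,8) for q in((119,138),(96,226),(190,247))]
for n,v in dict(hub=hub,grip=grip,f1=f1,f2=f2,l1=l1,l2=l2,w1=w1,w2=w2,b0=b[0],b1=b[1],b2=b[2]).items(): print(n,np.round(v,1))
print("grip r",np.linalg.norm((grip-hub)[:2]),"fence",np.linalg.norm(f1-f2),"ledge",np.linalg.norm(l1-l2),"len",np.linalg.norm(((l1+l2)-(w1+w2))[:2]/2),np.linalg.norm(w1-w2))
an=lambda d:np.degrees(np.arctan2(d[1],d[0]))
print("clamp x by fence",an(f1-f2)+90-0, "bolts",an(b[1]-b[2]),an(b[0]-b[1])+90)
print("guide x",an(((l1+l2)-(w1+w2))),an(l1-l2)+90,an(w1-w2)+90)
# crank arm and column from depth
W=cloud(np.load("top0.npy"),c)[165:260,225:385]
m=(W[...,2]>100)&(W[...,2]<128); n,l,s,ce=cv2.connectedComponentsWithStats(m.astype(np.uint8))
for i in range(1,n):
    if s[i,4]>10:
        q=W[l==i][:,:2].astype(np.float32);r=cv2.minAreaRect(q);print("arm",s[i,4],np.round(r[0],1),np.round(r[1],1),r[2])
q=W[(W[...,2]>212)&(W[...,2]<230)];print("griptop",len(q),np.median(q,0) if len(q) else 0)
m=(W[...,2]>160)&(W[...,2]<182); n,l,s,ce=cv2.connectedComponentsWithStats(m.astype(np.uint8))
for i in range(1,n):
    if s[i,4]>10: q=W[l==i];print("hub",len(q),q.mean(0),np.median(q[:,2]))
```

```text
hub [519.9  96.3 174. ]
grip [476.8  44.9 221. ]
f1 [583.3 132.9  30. ]
f2 [471.2 154.3  30. ]
l1 [608.4  34.3  16. ]
l2 [480.  81.  16.]
w1 [ 512.2 -223.5   96. ]
w2 [ 388.6 -179.3   96. ]
b0 [581.7 228.8   8. ]
b1 [514.  243.5   8. ]
b2 [499.8 171.7   8. ]
grip r 67.06422645845731 fence 114.20304030370477 ledge 136.56015528431536 len 275.4683758093212 131.2560630113899
clamp x by fence 79.1984709599227 bolts 78.76809706846237 77.79687497532892
guide x 70.09536340536914 70.0090679573987 70.32461774737388
arm 91 [657.3 148. ] [55.6 26.7] 89.94407653808594
arm 229 [530.  167.4] [101.7  35.4] 76.89945220947266
griptop 41 [476.52261802  46.15116156 221.63500216]
hub 200 [519.16594089 102.39166236 172.27348794] 172.4902238044357
```

```bash
cat >> h.py <<'E'
from scipy.spatial.transform import Rotation as Rn
def go(x,y,z,yaw=None):
    s=manip.read_state(); R0=Rn.from_euler("xyz",s["eef_rot"])
    yaw0=s["eef_rot"][2]; R1=Rn.from_euler("xyz",[np.pi,0,np.radians(yaw) if yaw is not None else yaw0])
    print("to",(x,y,z,yaw),"shift",np.round(R0.inv().apply(np.array([x,y,z])-s["eef_pos"]),1),"turn",np.round((R0.inv()*R1).as_rotvec(),3))
E
python3 -c "
from h import *
go(330,250,260);go(400,100,260,160);go(452,-198,200,160)"
```

```text
to (330, 250, 260, None) shift [-265.7 -232.3  -54.8] turn [-0.001 -0.     0.   ]
to (400, 100, 260, 160) shift [-367.5 -362.8  -54.7] turn [-0.001 -0.     0.123]
to (452, -198, 200, 160) shift [-484.9 -641.5    5.6] turn [-0.001 -0.     0.123]
```

```bash
python3 -m crank '[[100,-40,-35,-8,0,0,0],[100,-75,-65,-30,0,0,0],[100,-110,-97,-45,0,0,0],[100,-145,-128,-55,0,0,0],[100,-180,-160,-55,0,0,0.03],[100,-215,-190,-55,0,0,0.06],[100,-250,-220,-55,0,0,0.09],[100,-285,-250,-55,0,0,0.12],[100,-315,-285,-55,0,0,0.123],[100,-345,-325,-55,0,0,0.123]]'
python3 -c "
from h import *
go(400,100,260,160);go(452,-198,200,160)"
```

```text
clock: 1.1
eef_pos: [387.1, 140.4, 260.3]
eef_rot: [-3.142, -0.0, 2.793]
wrist_force: [0.7, 0.5, -0.1]
finger_gap: 93.9
finger_force: 0.0
to (400, 100, 260, 160) shift [-25.9 -33.5   0.3] turn [-0. -0.  0.]
to (452, -198, 200, 160) shift [-176.6 -295.8   60.3] turn [-0. -0.  0.]
```

```bash
python3 -m crank '[[100,-25,-40,0,0,0,0],[100,-50,-82,0,0,0,0],[100,-75,-124,0,0,0,0],[100,-100,-166,0,0,0,0],[100,-125,-208,10,0,0,0],[60,-150,-250,25,0,0,0],[60,-165,-280,45,0,0,0],[60,-177,-296,60,0,0,0],[60,-177,-296,60,0,0,0]]'
python3 - <<'E'
from h import *
s=manip.read_state();c=optics.calibration("wrist");p,d=optics.camera("wrist")
cv2.imwrite("pics/w1.png",p[:,:,::-1]);W=cloud(d,c);np.save("w1.npy",W)
print("cam at",-c["R"].T@c["t"],c["R"][2])
go(452,-198,200,160)
m=(W[...,2]>70)&(W[...,2]<82)
n,l,st,ce=cv2.connectedComponentsWithStats(m.astype(np.uint8))
for i in range(1,n):
    if st[i,4]>150:
        q=W[l==i];r=cv2.minAreaRect(q[:,:2].astype(np.float32));print(st[i,4],np.round(r[0],1),np.round(r[1],1),round(r[2],1),np.round(q.mean(0),1))
E
```

```text
clock: 2.0
eef_pos: [451.0, -198.1, 198.1]
eef_rot: [3.141, -0.004, 2.79]
wrist_force: [-0.4, -0.0, -0.5]
finger_gap: 65.2
finger_force: 0.0
cam at [ 381.67680711 -173.91355107  378.12955945] [ 0.2367598  -0.08662313 -0.96769894]
to (452, -198, 200, 160) shift [-1.  -0.7 -0.6] turn [ 0.    -0.003 -0.001]
1522 [ 452.4 -199.9] [ 15.8 115. ] 72.6 [ 451.1 -199.4   76.5]
480 [554.2 -86.8] [95.2  5.2] 71.4 [552.9 -87.4  76.1]
167 [ 462.5 -484.9] [15.6 10. ] 19.9 [ 464.1 -484.5   75.3]
```

View pics/w1.png

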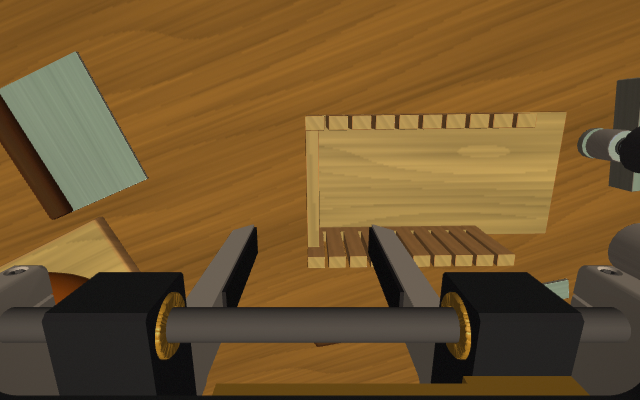

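The wrist view shows the end wall at about (313,185), between the fingers in x. Depth puts its centre at (452,-199.5,76), so I can descend.

```bash
python3 -m crank '[[60,0,0,40,0,0,0],[60,0,-1,80,0,0,0],[60,0,-1,115,0,0,0],[60,0,-1,140,0,0,0],[60,0,-1,155,0,0,0],[60,0,-1,161,0,0,0],[0,0,-1,161,0,0,0],[0,0,-1,161,0,0,0],[0,0,-1,161,0,0,0],[0,0,-1,161,0,0,0]]' 20
python3 -c "
from h import *
import numpy as np
go(476.5,-131,38,169.2)"
```

```text
clock: 3.05
eef_pos: [451.8, -197.7, 40.2]
eef_rot: [-3.141, 0.001, 2.793]
wrist_force: [-0.6, 0.5, -0.2]
finger_gap: 27.7
finger_force: 0.0
to (476.5, -131, 38, 169.2) shift [-0.5 71.1  2.2] turn [-0.     0.001 -0.16 ]
```

```bash
python3 -m crank '[[0,0,0,0,0,0,0],[0,0,0,0,0,0,0],[0,0,0,0,0,0,0],[0,0,0,0,0,0,0],[0,0,0,0,0,0,0]]' 25
python3 - <<'E'
from h import *
c=optics.calibration("wrist");p,d=optics.camera("wrist")
cv2.imwrite("pics/w2.png",p[:,:,::-1]);W=cloud(d,c);np.save("w2.npy",W)
m=(W[...,2]>9)&(W[...,2]<24)
n,l,st,ce=cv2.connectedComponentsWithStats(m.astype(np.uint8))
for i in range(1,n):
    if st[i,4]>400:
        q=W[l==i];r=cv2.minAreaRect(q[:,:2].astype(np.float32));print(st[i],np.round(cv2.boxPoints(r)).tolist(),round(r[2],1))
E
```

```text
clock: 3.55
eef_pos: [451.5, -197.7, 39.7]
eef_rot: [-3.141, 0.0, 2.793]
wrist_force: [-2.3, -1.9, 5.6]
finger_gap: 11.8
finger_force: 25.0
[  325   143   315   164 41051] [[403.0, -173.0], [505.0, -213.0], [586.0, -8.0], [484.0, 32.0]] 68.5
```

View pics/w2.png

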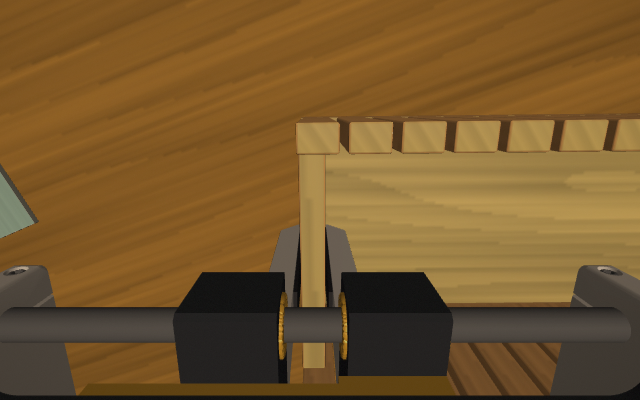

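The wall is pinched between the pads at about (313,260), with a 11.8 mm gap. Now I slide and square the guide to 15 mm short of the stop.

```bash
python3 -m crank '[[0,0,4,0,0,0,-0.01],[0,0,10,0,0,0,-0.03],[0,0,17,0,0,0,-0.05],[0,0,24,0,0,0,-0.07],[0,-1,31,0,0,0,-0.09],[0,-1,38,0,0,0,-0.11],[0,-1,45,0,0,0,-0.13],[0,-1,52,0,0,0,-0.15],[0,-1,56,0,0,0,-0.154],[0,-1,56,0,0,0,-0.154]]'
python3 - <<'E'
from h import *
p,d=optics.camera("top");c=optics.calibration("top");W=cloud(d,c);np.save("t2.npy",d);cv2.imwrite("pics/t2full.png",p[:,:,::-1])
cr=cv2.resize(p[165:260,225:385,::-1],None,fx=5,fy=5,interpolation=cv2.INTER_CUBIC);cv2.imwrite("pics/t2.png",cr)
E
```

```text
clock: 4.6
eef_pos: [472.0, -145.1, 39.7]
eef_rot: [3.141, 0.001, 2.947]
wrist_force: [3.5, 1.7, 3.2]
finger_gap: 11.5
finger_force: 25.0
```

View pics/t2.png

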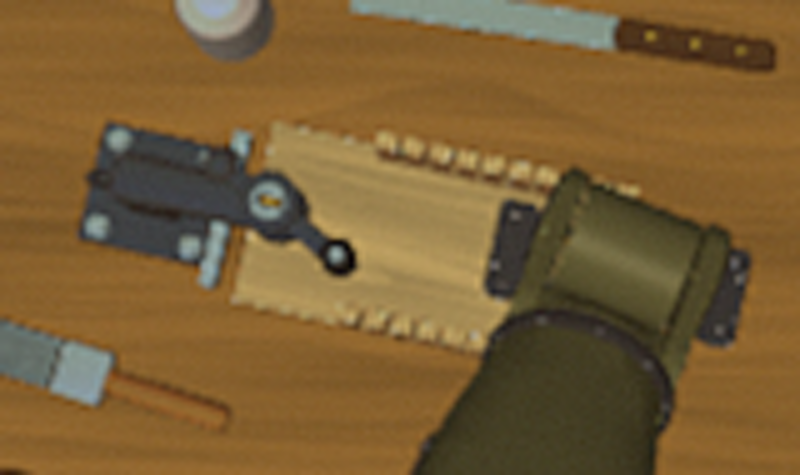

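The ledge front, (275,122) to (232,300), is parallel to the stop's face, (252,135) to (217,288), about 14 mm short and centred. I creep forward.

```bash
python3 -m crank '[[0,0,2,0,0,0,0],[0,0,4,0,0,0,0],[0,0,6,0,0,0,0],[0,0,7,0,0,0,0],[0,0,8,0,0,0,0],[0,0,9,0,0,0,0],[0,0,9.5,0,0,0,0],[0,0,10,0,0,0,0],[0,0,10.5,0,0,0,0],[0,0,11,0,0,0,0]]'
python3 -c "
from h import *
s=manip.read_state();print(s['wrist_force'],s['moment'])"
```

```text
clock: 5.65
eef_pos: [473.6, -135.3, 39.7]
eef_rot: [-3.14, 0.0, 2.946]
wrist_force: [-1.6, -9.0, 5.2]
finger_gap: 11.9
finger_force: 25.0
[-1.5955375  -9.01582816  5.16857412] [-1.16279401  0.2814241  -0.03227799]
```

```bash
for k in 1 ; do python3 -m crank '[[0,0,0,0,0,0,0],[0,0,0.5,0,0,0,0],[0,0,1,0,0,0,0],[0,0,1.5,0,0,0,0],[0,0,1.5,0,0,0,0]]'; done
python3 -c "
from h import *
s=manip.read_state();print(s['wrist_force'],s['moment'])"
```

```text
clock: 6.15
eef_pos: [473.9, -133.8, 39.7]
eef_rot: [-3.141, 0.0, 2.946]
wrist_force: [-1.7, -7.2, 5.7]
finger_gap: 11.7
finger_force: 25.0
[-1.66695078 -7.17588357  5.72876764] [-1.09993666  0.23095767 -0.02352236]
```

Run:
```python
from h import *
p,d=optics.camera("top");cv2.imwrite("pics/t3.png",cv2.resize(p[180:232,262:300,::-1],None,fx=12,fy=11,interpolation=cv2.INTER_CUBIC))
```

```text
(no output)
```

View pics/t3.png

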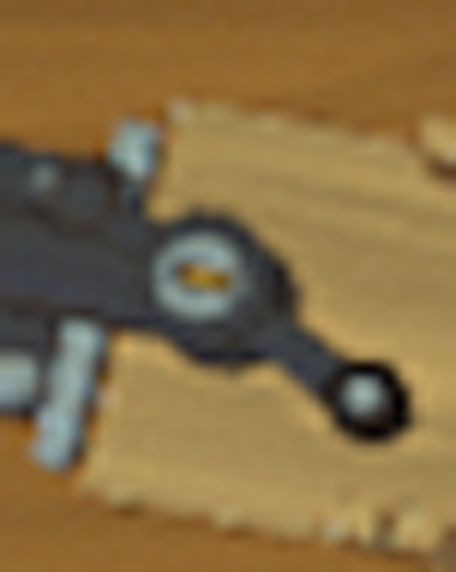

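The ledge front is now within about a pixel (3 mm) of the stop's face, at (155,150) and (100,400). The 7 N is sliding friction, so I creep on until the force rises.

```bash
python3 -m crank '[[0,0,0.5,0,0,0,0],[0,0,1,0,0,0,0],[0,0,1.5,0,0,0,0],[0,0,2,0,0,0,0],[0,0,2,0,0,0,0]]'
python3 -c "
from h import *
s=manip.read_state();print(s['wrist_force'],s['moment'])"
```

```text
clock: 6.7
eef_pos: [474.2, -132.1, 39.7]
eef_rot: [-3.14, 0.0, 2.946]
wrist_force: [-2.1, -9.0, 5.5]
finger_gap: 12.0
finger_force: 25.0
[-2.05716956 -9.04921935  5.48328184] [-1.42340721  0.31602418  0.03238838]
```

```bash
python3 -m crank '[[0,0,0.5,0,0,0,0],[0,0,1,0,0,0,0],[0,0,1,0,0,0,0]]'
python3 -m crank '[[0,0,0.5,0,0,0,0],[0,0,1,0,0,0,0],[0,0,1,0,0,0,0]]'
python3 -c "
from h import *
s=manip.read_state();print(s['wrist_force'],s['moment'])"
```

```text
clock: 7.0
eef_pos: [474.2, -132.0, 39.7]
eef_rot: [-3.139, 0.0, 2.946]
wrist_force: [-4.4, -18.3, 3.1]
finger_gap: 11.9
finger_force: 25.0
clock: 7.3
eef_pos: [474.1, -131.9, 39.7]
eef_rot: [-3.138, 0.0, 2.946]
wrist_force: [-7.8, -26.1, 5.1]
finger_gap: 12.0
finger_force: 25.0
[ -7.79317614 -26.10410505   5.10554433] [-4.18065131  1.30231537 -0.06631827]
```

Contact is firm, and the near-zero vertical moment means it is square. I ease off, release and go up.

```bash
python3 -m crank '[[0,0,-1,0,0,0,0],[0,0,-1.2,0,0,0,0],[0,0,-1.2,0,0,0,0]]'
python3 -m crank '[[10,0,0,0,0,0,0],[20,0,0,0,0,0,0],[35,0,0,0,0,0,0],[50,0,0,0,0,0,0],[50,0,0,-15,0,0,0],[50,0,0,-45,0,0,0],[50,0,0,-90,0,0,0],[60,0,0,-140,0,0,0],[100,0,0,-190,0,0,0],[100,0,0,-220,0,0,0]]'
python3 - <<'E'
from h import *
p,d=optics.camera("top");c=optics.calibration("top");cv2.imwrite("pics/t4f.png",p[:,:,::-1])
s=manip.read_state();print(s["eef_pos"])
cw=optics.calibration("wrist");p,d=optics.camera("wrist");cv2.imwrite("pics/w4.png",p[:,:,::-1]);np.save("w4.npy",d);np.savez("w4c.npz",**cw)
W=cloud(d,cw)
for lo,hi in((165,182),(205,235),(10,22),(70,82)):
    n,l,st,ce=cv2.connectedComponentsWithStats(((W[...,2]>lo)&(W[...,2]<hi)).astype(np.uint8))
    for i in range(1,n):
        if st[i,4]>150:
            q=W[l==i];r=cv2.minAreaRect(q[:,:2].astype(np.float32));print(lo,st[i],np.round(r[0],1),np.round(r[1],1),round(r[2],1),"z",np.round(np.median(q[:,2]),1))
E
```

```text
clock: 7.6
eef_pos: [474.1, -131.9, 39.7]
eef_rot: [-3.139, -0.0, 2.946]
wrist_force: [-5.7, -15.5, 6.0]
finger_gap: 11.9
finger_force: 25.0
clock: 8.6
eef_pos: [474.8, -130.1, 263.2]
eef_rot: [-3.141, 0.004, 2.947]
wrist_force: [0.5, -0.7, -0.2]
finger_gap: 67.4
finger_force: 0.0
[ 475.83218752 -130.4526143   266.78680874]
165 [500 144  25  28 295] [473.   38.9] [11.  21.4] 60.6 z 171.7
165 [ 542  166   86   58 2719] [526.4 103.6] [80.4 42.9] 39.7 z 175.8
205 [ 528  148   49   37 1349] [475.5  43.4] [23.9 24.5] 5.5 z 221.4
10 [ 511   25  129   42 3290] [390.8 212.9] [161.7  42.4] 73.3 z 18.9
10 [   0   54   46  104 1031] [ 329.8 -481.6] [ 19.  127.8] 84.9 z 17.4
10 [  317   110   213   105 16784] [501.5   5.8] [269.  139.8] 78.6 z 16.6
10 [ 538  127   71   27 1471] [507.3 207.3] [91.8 32.3] 75.2 z 14.6
10 [   0  163  124  109 4910] [ 497.7 -498.9] [169.7 110.9] 5.7 z 18.4
10 [502 239  40  33 257] [656.  131.9] [24.2 62.5] 35.6 z 16.3
10 [433 276  21  17 232] [690.1  22.9] [29.8 26.4] 80.6 z 11.7
10 [ 243  280  148   24 2235] [ 665.8 -163.7] [220.3  27.3] 82.3 z 14.2
70 [ 306  123   15  100 1085] [ 475.5 -132.8] [ 15.6 116.1] 80.9 z 76.5
70 [   0  209   75   81 1255] [ 496.9 -475.7] [119.   30.5] 18.8 z 76.3
70 [421 219  49   7 160] [563.3  12.3] [55.5  4.5] 80.3 z 76.3
70 [534 258  42  16 226] [645.3 140.5] [10.4 46.1] 7.4 z 76.1
```

View pics/w4.png

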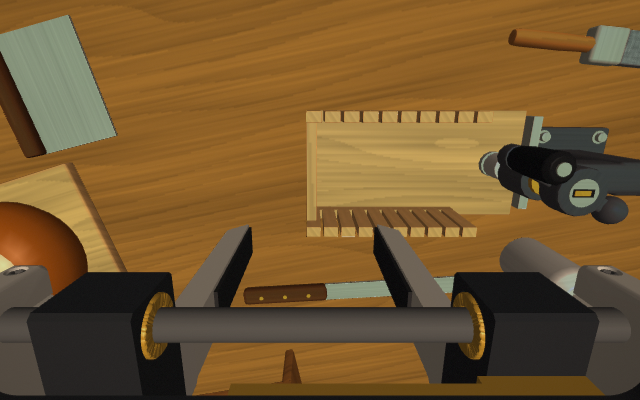

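The wrist view shows the guide flush against the stop at about (527,165). The grip is at about (560,165), and the tab is flush in the hub at (584,193). Now I locate the hub and grip for cranking.

Run:
```python
from h import *
d=np.load("w4.npy");c=dict(np.load("w4c.npz"));W=cloud(d,c)
print("tab",ray(584,193,175,c),W[193,584], "grip top cap",ray(563,169,221,c))
s=manip.read_state();print(s["joints"],s["eef_rot"])
go(475.8,44,265,10);go(475.8,44,182,10)
```

```text
tab [516.93158714  97.11180345 175.        ] [515.51341881  94.49033612 178.32147084] grip top cap [476.73362828  46.10039278 221.        ]
[-3.42075861e-01  1.27072786e-01  1.59482345e+00  1.81158772e-04
  1.41293964e+00 -1.71832212e+00] [-3.14077661  0.0067097   2.94701745]
to (475.8, 44, 265, 10) shift [ 33.6 171.2  -1.8] turn [0.009 0.003 2.772]
to (475.8, 44, 182, 10) shift [ 34.1 171.3  81.2] turn [0.009 0.003 2.772]
```

```bash
python3 -m crank '[[100,5,20,0,0,0,0.14],[100,10,40,0,0,0,0.28],[100,15,60,0,0,0,0.42],[100,20,80,0,0,0,0.56],[100,25,100,0,0,0,0.7],[100,28,120,0,0,0,0.84],[100,31,140,0,0,0,0.98],[100,34,155,0,0,0,1.12],[100,34,171,0,0,0,1.26],[100,34,171,0,0,0,1.4]]'
python3 -m crank '[[100,0,0,0,0,0,0.14],[100,0,0,0,0,0,0.28],[100,0,0,0,0,0,0.42],[100,0,0,0,0,0,0.56],[100,0,0,0,0,0,0.7],[100,0,0,0,0,0,0.84],[100,0,0,0,0,0,0.98],[100,0,0,0,0,0,1.12],[100,0,0,0,0,0,1.26],[100,0,0,0,0,0,1.37]]'
python3 - <<'E'
from h import *
c=optics.calibration("wrist");p,d=optics.camera("wrist");cv2.imwrite("pics/w5.png",p[:,:,::-1])
W=cloud(d,c);print(c["camera_matrix"][0])
n,l,st,ce=cv2.connectedComponentsWithStats(((W[...,2]>208)&(W[...,2]<230)).astype(np.uint8))
for i in range(1,n):
    if st[i,4]>300:
        q=W[l==i];r=cv2.minAreaRect(q[:,:2].astype(np.float32));print(st[i],np.round(r[0],1),np.round(r[1],1),"z",np.median(q[:,2]))
m=cv2.inRange(cv2.cvtColor(p,cv2.COLOR_RGB2HSV),(18,120,110),(35,255,255))&((W[...,2]>168)&(W[...,2]<182)).astype(np.uint8)*255
n,l,st,ce=cv2.connectedComponentsWithStats(m)
for i in range(1,n):
    if st[i,4]>40: print("brass",st[i],ce[i],ray(*ce[i],175,c),np.median(W[l==i],0))
go(477,45.5,182,10)
E
```

```text
clock: 9.7
eef_pos: [474.0, 45.6, 258.2]
eef_rot: [-3.14, -0.0, 1.543]
wrist_force: [-0.4, 0.0, 0.1]
finger_gap: 94.3
finger_force: 0.0
clock: 10.7
eef_pos: [473.9, 44.3, 258.2]
eef_rot: [-3.141, 0.002, 0.171]
wrist_force: [0.1, -0.3, -0.2]
finger_gap: 94.0
finger_force: 0.0
[326.95405938   0.         312.52021969]
[295 194  34  37 992] [476.3  44.4] [23.9 23.5] z 222.322545326407
brass [249 136  18  11 105] [257.9047619  140.73333333] [515.16008824  94.57071471 175.        ] [515.56979385  94.0949989  178.16129589]
to (477, 45.5, 182, 10) shift [ 3.5 -0.7 76.2] turn [-0.     0.002 -0.009]
```

```bash
python3 -m crank '[[100,2.4,0.4,25,0,0,0],[75,2.4,0.4,50,0,0,0],[55,2.4,0.4,68,0,0,0],[40,2.4,0.4,76,0,0,0],[20,2.4,0.4,76,0,0,0],[0,2.4,0.4,76,0,0,0],[0,2.4,0.4,76,0,0,0],[0,2.4,0.4,76,0,0,0],[0,2.4,0.4,76,0,0,0],[0,2.4,0.4,76,0,0,0]]' 15
cat >> h.py <<'E'
C=np.array([516.8,95.3])
def arc(step,n,C=C,rad=65.,pitch=6.):
    """shifts in tool axes for n rows of `step` degrees clockwise from where the TCP is"""
    s=manip.read_state();yaw=s["eef_rot"][2];p=s["eef_pos"][:2]-C;a=np.arctan2(p[1],p[0])
    print("grip angle",np.degrees(a),"r",np.hypot(*p),"F",s["wrist_force"],"M",s["moment"],"pos",s["eef_pos"],"t",s["clock"],"yaw",yaw,"j6",s["joints"][5])
    xt=np.array([np.cos(yaw),np.sin(yaw)]);yt=np.array([np.sin(yaw),-np.cos(yaw)])
    rows=[]
    for k in range(1,n+1):
        t=a-np.radians(step*k);q=C+rad*np.array([np.cos(t),np.sin(t)])-s["eef_pos"][:2]
        rows.append([round(float(q@xt)),round(float(q@yt)),round(pitch*step*k/360,1)])
    print(rows)
E
python3 -c "
from h import *
arc(15,10)"
```

```text
clock: 11.75
eef_pos: [476.7, 44.2, 183.7]
eef_rot: [-3.142, -0.0, 0.177]
wrist_force: [-0.9, 4.2, 2.9]
finger_gap: 25.4
finger_force: 1.9
grip angle -128.08647356488277 r 64.94188079247662 F [-0.8857617   4.2239818   2.93250945] M [ 0.75577407  0.2030689  -0.04273243] pos [476.74059579  44.18550093 183.68646063] t 11.75 yaw 0.1768899138140465 j6 1.4096726767885919
[[-10, -14, 0.2], [-15, -30, 0.5], [-16, -47, 0.8], [-13, -64, 1.0], [-6, -79, 1.2], [5, -92, 1.5], [19, -101, 1.8], [35, -107, 2.0], [52, -108, 2.2], [69, -105, 2.5]]
```

```bash
python3 -m crank '[[0,0,0,0,0,0,0],[0,-5,-7,0.1,0,0,0],[0,-10,-14,0.2,0,0,0],[0,-15,-30,0.5,0,0,0],[0,-16,-47,0.8,0,0,0],[0,-13,-64,1,0,0,0],[0,-6,-79,1.2,0,0,0],[0,5,-92,1.5,0,0,0],[0,5,-92,1.5,0,0,0]]'
python3 -c "
from h import *
arc(15,10)"
```

```text
clock: 12.65
eef_pos: [465.2, 137.4, 182.1]
eef_rot: [-3.14, -0.0, 0.179]
wrist_force: [-3.2, 6.4, 6.5]
finger_gap: 23.9
finger_force: 15.0
grip angle 140.78494871277667 r 66.61287004229933 F [-3.16619116  6.44461432  6.54327785] M [ 1.16681805  0.72290239 -0.01025959] pos [465.18978504 137.41484497 182.12316953] t 12.65 yaw 0.1785329826806974 j6 1.6028357484314486
[[15, -8, 0.2], [31, -13, 0.5], [48, -14, 0.8], [65, -11, 1.0], [80, -3, 1.2], [93, 8, 1.5], [102, 23, 1.8], [107, 39, 2.0], [108, 56, 2.2], [105, 72, 2.5]]
```

```bash
python3 -m crank '[[0,15,-8,0.2,0,0,0],[0,31,-13,0.5,0,0,0],[0,48,-14,0.8,0,0,0],[0,65,-11,1,0,0,0],[0,80,-3,1.2,0,0,0],[0,93,8,1.5,0,0,0],[0,102,23,1.8,0,0,0],[0,107,39,2,0,0,0],[0,108,56,2.2,0,0,0],[0,108,56,2.2,0,0,0]]'
python3 -c "
from h import *
P=np.array([[476.7,44.2],[465.2,137.4],manip.read_state()['eef_pos'][:2]])
from scipy.optimize import least_squares
print(least_squares(lambda c:np.hypot(*(P-c).T)-65,[517,95]).x)
arc(15,10)"
```

```text
clock: 13.65
eef_pos: [582.1, 97.9, 179.9]
eef_rot: [3.141, -0.002, 0.175]
wrist_force: [8.1, -2.2, -1.1]
finger_gap: 24.0
finger_force: 15.0
[516.33580263  96.3279891 ]
grip angle 2.2914594423428407 r 65.3213136467129 F [ 8.12888957 -2.22581453 -1.10482245] M [-0.54234679 -1.46929827  0.02812831] pos [582.06908051  97.91173237 179.93613633] t 13.65 yaw 0.1752738169180481 j6 1.5004255355303389
[[-5, 16, 0.2], [-13, 31, 0.5], [-25, 43, 0.8], [-40, 51, 1.0], [-57, 56, 1.2], [-73, 56, 1.5], [-90, 51, 1.8], [-105, 43, 2.0], [-116, 31, 2.2], [-125, 16, 2.5]]
```

```bash
sed -i 's/^C=.*/C=np.array([516.5,96.0])/' h.py; python3 -m crank '[[0,-5,16,0.2,0,0,0],[0,-13,31,0.5,0,0,0],[0,-25,43,0.8,0,0,0],[0,-40,51,1,0,0,0],[0,-57,56,1.2,0,0,0],[0,-73,56,1.5,0,0,0],[0,-90,51,1.8,0,0,0],[0,-90,51,1.8,0,0,0]]'
cat >> h.py <<'E'
def tab(name):
    c=optics.calibration("wrist");p,d=optics.camera("wrist");cv2.imwrite(f"pics/{name}.png",p[:,:,::-1]);W=cloud(d,c)
    s=manip.read_state()
    u,v=proj([*C,172],c);print("hub px",u,v)
    r=np.hypot(W[...,0]-C[0],W[...,1]-C[1]);z=W[...,2]
    near=(r<8)&(z>155)&(z<200);ring=(r>10)&(r<19)&(z>155)&(z<200)
    if near.sum()>10 and ring.sum()>10: print("core n",near.sum(),"z max/med",np.percentile(z[near],[50,90,98]),"ring n",ring.sum(),"z",np.median(z[ring]))
    m=cv2.inRange(cv2.cvtColor(p,cv2.COLOR_RGB2HSV),(18,120,90),(35,255,255)).astype(bool)&(r<16)&(z>155)
    if m.sum()>5: print("brass n",m.sum(),"z",np.percentile(z[m],[5,50,95]))
E
python3 -c "
from h import *
tab('k1');arc(15,10)"
```

```text
clock: 14.45
eef_pos: [499.9, 34.2, 178.1]
eef_rot: [-3.141, 0.001, 0.177]
wrist_force: [-1.5, 2.1, 1.2]
finger_gap: 23.6
finger_force: 15.0
hub px 212.07117755467894 191.29051328480872
core n 566 z max/med [171.67107938 172.7138735  173.24698536] ring n 2258 z 170.5573292107298
brass n 195 z [171.32873474 172.36136475 173.28094567]
grip angle -104.34484554818215 r 63.99983258409937 F [-1.96686835  1.85177586  1.83482524] M [ 0.29377828  0.64146696 -0.02202647] pos [500.64356865  33.99554729 178.10736136] t 14.5 yaw 0.1771649216052642 j6 1.3880408716933943
[[-15, -8, 0.2], [-26, -20, 0.5], [-34, -35, 0.8], [-38, -52, 1.0], [-38, -69, 1.2], [-33, -85, 1.5], [-24, -100, 1.8], [-11, -111, 2.0], [4, -119, 2.2], [20, -123, 2.5]]
```

The tab is still in, 1.8 mm proud of the hub. I go on in 30° steps, each followed by a tab check that stops the chain.

```bash
cat >> h.py <<'E'
def chk(name):
    c=optics.calibration("wrist");p,d=optics.camera("wrist");cv2.imwrite(f"pics/{name}.png",p[:,:,::-1]);W=cloud(d,c)
    s=manip.read_state();P=s["eef_pos"][:2]-C
    r=np.hypot(W[...,0]-C[0],W[...,1]-C[1]);z=W[...,2];ok=(z>150)&(z<200)
    m=cv2.inRange(cv2.cvtColor(p,cv2.COLOR_RGB2HSV),(18,120,90),(35,255,255)).astype(bool)&(r<16)&ok
    ring=(r>10)&(r<19)&ok;n=int(m.sum());k=int(ring.sum())
    h=np.percentile(z[m],90)-np.median(z[ring]) if n>20 and k>100 else float("nan")
    print(f"t {s['clock']:.2f} angle {np.degrees(np.arctan2(P[1],P[0])):.1f} r {np.hypot(*P):.1f} brass {n} ring {k} tab above ring {h:.1f} F {np.round(s['wrist_force'],1)}")
    import sys; sys.exit(0 if h<5 else 1)
E
K='from h import *;import sys;chk(sys.argv[1])'
python3 -m crank '[[0,-15,-8,0.2,0,0,0],[0,-26,-20,0.5,0,0,0],[0,-26,-20,0.5,0,0,0]]' >/dev/null && python3 -c "$K" s1 && python3 -m crank '[[0,-4,-8,0.1,0,0,0],[0,-8,-15,0.3,0,0,0],[0,-12,-32,0.5,0,0,0],[0,-12,-32,0.5,0,0,0]]' >/dev/null && python3 -c "$K" s2 && python3 -m crank '[[0,0,-17,0.2,0,0,0],[0,5,-33,0.5,0,0,0],[0,5,-33,0.5,0,0,0]]' >/dev/null && python3 -c "$K" s3
python3 -c "
from h import *
arc(15,10)"
```

```text
t 14.85 angle -133.3 r 64.1 brass 207 ring 2508 tab above ring 2.7 F [-0.2  3.8  2.3]
t 15.30 angle -164.0 r 64.0 brass 224 ring 2632 tab above ring 2.7 F [-5.7  0.2  7.2]
t 15.65 angle 165.6 r 64.4 brass 218 ring 2575 tab above ring 2.6 F [-7.5  4.7  8.3]
grip angle 165.58572824446972 r 64.36139489013406 F [-7.45313508  4.6605036   8.25644125] M [ 0.8471933   1.49617622 -0.03800128] pos [454.16462554 112.02155559 176.52560783] t 15.65 yaw 0.17779744204177517 j6 1.555576316651141
[[8, -15, 0.2], [21, -26, 0.5], [36, -34, 0.8], [52, -38, 1.0], [69, -37, 1.2], [86, -32, 1.5], [100, -23, 1.8], [112, -11, 2.0], [119, 4, 2.2], [123, 21, 2.5]]
```

```bash
K='from h import *;import sys;chk(sys.argv[1])'
python3 -m crank '[[0,8,-15,0.3,0,0,0],[0,21,-26,0.5,0,0,0],[0,21,-26,0.5,0,0,0]]' >/dev/null && python3 -c "$K" s4 && python3 -m crank '[[0,15,-8,0.3,0,0,0],[0,31,-12,0.5,0,0,0],[0,31,-12,0.5,0,0,0]]' >/dev/null && python3 -c "$K" s5 && python3 -m crank '[[0,17,1,0.2,0,0,0],[0,34,6,0.5,0,0,0],[0,34,6,0.5,0,0,0]]' >/dev/null && python3 -c "$K" s6
python3 -c "
from h import *
arc(15,10)"
```

```text
t 16.00 angle 134.9 r 64.8 brass 192 ring 2372 tab above ring 2.6 F [-5.9 10.   8.2]
t 16.35 angle 104.8 r 65.4 brass 177 ring 2097 tab above ring 2.6 F [-0.4 12.3  4.1]
t 16.70 angle 73.5 r 65.8 brass 0 ring 782 tab above ring nan F [ 7.4 13.2  1.6]
grip angle 73.48737360650435 r 65.80977313771945 F [ 7.44874768 13.20579766  1.59669802] M [ 2.35592982 -0.97695069 -0.03627485] pos [535.20489037 159.09558873 175.15571631] t 16.7 yaw 0.1769707889048877 j6 1.6152398954124811
[[14, 10, 0.2], [25, 23, 0.5], [32, 38, 0.8], [35, 55, 1.0], [34, 72, 1.2], [29, 88, 1.5], [19, 102, 1.8], [6, 113, 2.0], [-9, 121, 2.2], [-26, 124, 2.5]]
```

```bash
K='from h import *;import sys;chk(sys.argv[1])'
python3 -m crank '[[0,0,0,0,0,0,-0.14],[0,0,0,0,0,0,-0.28],[0,0,0,0,0,0,-0.42],[0,0,0,0,0,0,-0.56],[0,0,0,0,0,0,-0.7],[0,0,0,0,0,0,-0.84],[0,0,0,0,0,0,-0.98],[0,0,0,0,0,0,-1.12],[0,0,0,0,0,0,-1.26],[0,0,0,0,0,0,-1.4]]'
python3 -m crank '[[0,0,0,0,0,0,-0.14],[0,0,0,0,0,0,-0.28],[0,0,0,0,0,0,-0.42],[0,0,0,0,0,0,-0.56],[0,0,0,0,0,0,-0.7],[0,0,0,0,0,0,-0.84],[0,0,0,0,0,0,-0.98],[0,0,0,0,0,0,-1.12],[0,0,0,0,0,0,-1.26],[0,0,0,0,0,0,-1.35]]'
python3 -c "$K" s7
python3 -c "
from h import *
arc(15,10)"
```

```text
clock: 17.7
eef_pos: [534.1, 160.0, 175.1]
eef_rot: [3.14, -0.004, 1.584]
wrist_force: [2.1, 17.6, 1.4]
finger_gap: 24.0
finger_force: 15.0
clock: 18.7
eef_pos: [533.9, 158.8, 175.1]
eef_rot: [3.139, 0.0, 2.933]
wrist_force: [0.1, 9.8, 4.3]
finger_gap: 23.7
finger_force: 15.0
t 18.75 angle 74.5 r 65.2 brass 167 ring 2067 tab above ring 2.6 F [0.2 9.1 3.7]
grip angle 74.47740123296262 r 65.1550663463339 F [0.1736694  9.07968006 3.73260399] M [ 1.78357894 -0.09948531 -0.00590105] pos [533.93669677 158.77853356 175.08657018] t 18.75 yaw 2.9373139309042706 j6 -1.1447589289575737
[[-17, -3, 0.2], [-32, -11, 0.5], [-45, -22, 0.8], [-54, -36, 1.0], [-59, -52, 1.2], [-61, -69, 1.5], [-57, -86, 1.8], [-50, -101, 2.0], [-38, -114, 2.2], [-24, -123, 2.5]]
```

```bash
K='from h import *;import sys;chk(sys.argv[1])'
python3 -m crank '[[0,-17,-3,0.3,0,0,0],[0,-32,-11,0.5,0,0,0],[0,-32,-11,0.5,0,0,0]]' >/dev/null && python3 -c "$K" s8 && python3 -m crank '[[0,-13,-11,0.3,0,0,0],[0,-22,-25,0.5,0,0,0],[0,-22,-25,0.5,0,0,0]]' >/dev/null && python3 -c "$K" s9 && python3 -m crank '[[0,-5,-16,0.2,0,0,0],[0,-7,-33,0.5,0,0,0],[0,-7,-33,0.5,0,0,0]]' >/dev/null && python3 -c "$K" s10 && python3 -m crank '[[0,4,-17,0.2,0,0,0],[0,11,-32,0.5,0,0,0],[0,11,-32,0.5,0,0,0]]' >/dev/null && python3 -c "$K" s11
python3 -c "
from h import *
arc(15,10)"
```

```text
t 19.10 angle 42.2 r 64.1 brass 191 ring 2348 tab above ring 2.8 F [ 3.6 -0.1  4. ]
t 19.45 angle 12.0 r 63.5 brass 211 ring 2556 tab above ring 2.8 F [-6.7 -3.8  8.2]
t 19.80 angle -18.0 r 64.0 brass 221 ring 2624 tab above ring 2.8 F [-12.3   1.1   8.5]
t 20.15 angle -47.8 r 64.4 brass 272 ring 2490 tab above ring 12.5 F [-9.5  7.5  7.2]
grip angle -47.77480996687036 r 64.42874693120865 F [-9.48931106  7.45140399  7.20924251] M [ 1.39164046  1.51614922 -0.03557886] pos [559.79909573  48.28991993 172.91812423] t 20.15 yaw 2.926154190261121 j6 -1.3357645402001523
[[11, -13, 0.2], [25, -22, 0.5], [42, -27, 0.8], [59, -27, 1.0], [75, -24, 1.2], [90, -16, 1.5], [103, -4, 1.8], [112, 10, 2.0], [117, 27, 2.2], [117, 44, 2.5]]
```

The tab is out at its first step, about 9.8 mm. I stop, let go and retreat upward.

```bash
python3 -m crank '[[0,0,0,0,0,0,0],[30,0,0,0,0,0,0],[45,0,0,0,0,0,0],[45,0,0,0,0,0,0],[45,0,0,-10,0,0,0],[45,0,0,-30,0,0,0],[45,0,0,-60,0,0,0],[45,0,0,-100,0,0,0],[45,0,0,-130,0,0,0],[45,0,0,-130,0,0,0]]'
python3 - <<'E'
from h import *
c=optics.calibration("wrist");p,d=optics.camera("wrist");cv2.imwrite("pics/end.png",p[:,:,::-1]);W=cloud(d,c);z=W[...,2]
r=np.hypot(W[...,0]-C[0],W[...,1]-C[1])
m=cv2.inRange(cv2.cvtColor(p,cv2.COLOR_RGB2HSV),(18,120,90),(35,255,255)).astype(bool)&(r<16)&(z>150)
print("tab",np.percentile(z[m],90)-np.median(z[(r>10)&(r<19)&(z>150)]),manip.read_state()["wrist_force"])
E
```

```text
clock: 21.15
eef_pos: [561.8, 48.4, 308.0]
eef_rot: [3.14, 0.007, 2.927]
wrist_force: [1.1, -0.1, 1.2]
finger_gap: 42.4
finger_force: 0.0
tab 12.616539549754918 [ 0.42751403 -0.05092674 -0.44338207]
```

View pics/end.png

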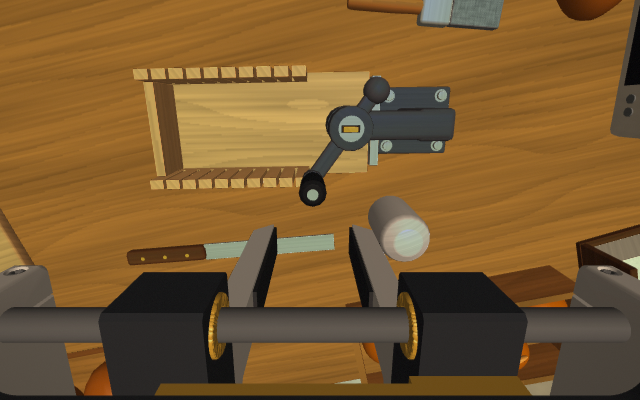

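The guide is square against the stop at about (372,150), the tab is raised at (351,128), the robot is clear and the bystanders are in place. I hand in.

```bash
python3 -c "
from cell import manip
print(manip.sign_off())"
```

```text
the job is handed in; nothing more can be done
None
```

The job is handed in at about 21 s: the guide sits square against the stop, the tab is out at its first step, the gripper is clear and the other things look unmoved; the judge's result was not shown.

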